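# Set the exposure timer by four clicks and start it

## Task

With a fingertip, push the yellow wing of the exposure timer's click-stop dial from one side, never taking it between the fingers: clockwise, seen from above, exactly four clicks from the red zero mark, never running past the fourth, so that it rests in the fourth click. Then press the timer's green start button fully in and let it come back out. Do not press the button before the dial is set, leave the tins, tape, gouge and clip around it where they are, and lift nothing.

Things in the scene. Friction and masses are not known exactly. Their poses are not given: they have to be found in the camera images.
- timer: the exposure timer: a fixed flat grey metal box, 150 x 250 mm (its x, y) and 48 mm high, with the dial on the left part of its top (y +45 mm) and the green button on the right (x -15, y -85 mm); origin at the centre of its underside, z up
- dial_axis (a point): point on the dial's upright turning axis, level with the dial's flat top, 86 mm above the worktop. The dial: grey, a round skirt 60 mm across and 7 mm thick, a hub 28 mm across on it, and a wing on one side (see dial_tip). The fixed round black scale plate below is 124 mm across; its top lies 33 mm below this point
- dial_tip (a point): point on the wing's top, 40 mm from the axis, level with dial_axis; from dial_axis to dial_tip is the way the wing points (black line on its top). The wing runs from the hub out to 47 mm from the axis on this side only, yellow, 14 mm thick; its upright flanks reach from its top to 25 mm below; beyond the skirt 8 mm of air lie under it
- dial (a joint): turn of the dial, rad: 0 at the start (wing at the red zero mark, an end stop), growing clockwise from above. Click stops every 30 degrees (0.5236 rad) at white marks, seven in all; the fourth is at 2.094. Pushed past half-way it snaps on to the next stop by itself and stays there; about 0.12 N m (3 N near the wing's end, +-20 %) takes it over
- start_top (a point): centre of the top of the green start button, 28 mm across, which points straight up
- start (a joint): travel of the start button in m: 0 out, 0.006 fully pressed; about 4 N presses it fully in, and its spring brings it back
- tin_black_lid: round ink tin with a black lid, 70 mm across, 61 mm high, loose; origin at the centre of its underside
- tin_yellow_lid: round ink tin with a yellow lid, 70 mm across, 63 mm high, loose; origin at the centre of its underside
- tape: roll of masking tape lying flat, 104 mm across, 25 mm high, loose; origin at the centre of its underside
- gouge: small carving gouge with a blue handle, 108 x 25 x 19 mm, lying, loose; origin at the centre of its underside
- clip: black bulldog clip, 26 x 50 x 35 mm, loose; origin at the centre of its underside

How it is judged (in metres and radians):
On the way, in this order (a step that is already met when the one before it is completed fails the run):
1. the dial rests in the fourth click, the button not pressed (value of joint dial between 1.911 and 2.278 rad and value of joint start below 0.002 m), for 0.3 s.
2. the start button is pressed fully in (value of joint dial between 1.911 and 2.278 rad and value of joint start above 0.0045 m), for 0.05 s.
At the end, for the whole second after the job is handed in: the dial rests in its fourth click (within a quarter of a click, 7.5 degrees) and the start button has come back out (within 1.5 mm), after it was pressed in at least 4.5 mm with the dial in that click (value of joint dial between 1.963 and 2.225 rad and velocity of joint dial between -0.1 and 0.1 rad/s and value of joint start below 0.0015 m); the robot touches nothing.
It fails at once if the dial is turned past the fourth click, by more than half a click (value of joint dial above 2.356 rad).
It fails at once if the start button is pressed before the dial is set (value of joint dial below 1.833 rad and value of joint start above 0.003 m).
It fails at once if the wing of the dial is taken between the fingers (x of the grasp point in the frame of dial_tip between -0.035 and 0.012 m and y of the grasp point in the frame of dial_tip between -0.007 and 0.007 m and z of the grasp point in the frame of dial_tip below 0.014 m).
It fails at once if a tin, the tape, the gouge or the clip is moved or lifted by more than 15 mm (distance of any of tin_black_lid, tin_yellow_lid, tape, gouge, clip from where it was at the start of the episode above 0.015 m).
It also fails if it takes over 58 s, if anything falls off the work surface, if the arm or the gripper's body presses on something with over 40 N, if the wrist force passes 120 N, or if a joint passes its speed limit or range.

## Robot

A 6-joint arm with a two-finger parallel gripper is mounted at the origin on a cart in front of the work surface, level with it; the furniture and walls round the work are solid. World frame = base frame: x ahead of the robot, y to its left, z up, the work surface at z = 0. Lengths are in mm, angles in rad, forces in N, time in s.
With the tool pointing down it reaches from about 350 to 975 mm from the base axis. Payload 7.1 kg.
Tool frame: the origin (TCP) lies midway between the tips of the shut fingers; the grasp point (between the pads) lies 19 mm behind it (ctrl.grip_point_offset is the distance from the TCP to the grasp point, in mm); z points along the fingers, y is the line along which they close (so a half turn about z gives the same grasp; the last joint's range is limited). The gripper opens to 88 mm and grips with 3 to 60 N. Pads are 20 mm wide; open, the fingers measure 115 mm over their backs; the gripper's body (75 mm by 178 mm) begins 61 mm behind the grasp point.
Start: joints at [-0.019, 0.423, 1.63, -0, 1.089, -0.019], TCP at [624.984, 0.026, 222.675] pointing down, gripper open.
Joint ranges: [-3, 3], [-0.9, 2.11], [0.09, 2.58], [-1.31, 4.45], [0.11, 2.69], [-2.54, 2.54]. Speed limits (rad/s): [2.39, 2.39, 3.01, 3.14, 3.14, 3.14].

## Interface

Orientations are given as a rotation vector (axis times angle).
In Python, from workcell import get_obs, optics, close_job, spotter, ctrl gives the robot as it stands. The module is installed in compiled form; this text tells all that it offers.
- The arm moves only by the tool move_arm, never from a script. Its argument "rows" is a list of rows, each a list of 5 numbers: the shift along the tool's x, y, z in cm, then the turn about the tool's z in degrees, then the opening in per cent of the stroke, from 0 (shut) to 100 (fully open). A call has 1 to 10 rows; each row shifts and turns the commanded pose from where the row before left it, along the tool's axes as they then stand; what a row does not reach is not made up. A row lasts 1/8 s, in which the tool goes at most 62.5 mm and 10.7 degrees, less where a joint would pass 70% of its speed; a pose out of reach is approached as far as the arm can. A call with a gripper value outside its range is refused whole. The fingers move at their own pace and stop on an object; the grip force is fixed at half the most. Time passes only in rows, so rows that do not move let the fingers close. It gives the time, the measured TCP pose, the force, the opening and the grip force at its end, in the units of the state.
- get_obs(): the state, without advancing time (a new reading comes with each control period).
- optics.get_image(name): name is "scene" or "side" or "wrist"; returns the picture (384x512x3 uint8, blue, green, red); there is no depth.
- optics.calibration(name): a dict with "camera_matrix" (3x3 intrinsics, pixels), "xyz" and "orientation" of the camera in the world. Camera axes: x right, y down, z forward; pixel columns grow to the right and rows downward; lengths in mm; the calibration is good to about 2 mm. A picture is of the moment at which its call begins: read the wrist's pose just before it. calibration takes no time and is no camera call; for the wrist camera it gives the pose at the moment of the call.
- close_job(): hands the job in; it is judged then, once.
Trained networks look in the newest picture that a camera, given by its name, has taken for a name from the list of things; names that differ only in an ending like _2 or _b are one class to them, and where a whole thing is asked for, a point or a joint stands for the part that bears it (a point fixed in the world has none). Each returns a list of dicts, best first, with "conf" (0 to 1); they miss things now and then, are a little off and sometimes report something else, mostly with a low value. They report only what shows in the picture. A call takes as long as a camera call.
- spotter.find_in(camera, label): "point" ([column, row] in pixels, amid what is visible of it).
- spotter.regions_of(camera, label): "region" (384x512 bool, what is visible of it) and "point" ([column, row] in pixels, amid what is visible of it).
The state is a dict: "t": time; "qpos": joint angles; "qvel": joint speeds; "joint_torque": joint torques, N m; "ee_pos": TCP position; "orientation": TCP orientation; "ft_force": force on the tool from outside, world axes, zero at the start; "moment": the same for the moment, N m; "width": finger opening in mm; "grasp_force": force on a finger pad.
Only numpy, scipy, OpenCV 4.12 (cv2) and the standard library are available. Lean on these libraries where they do the work, as an engineer would, in place of code of your own. Each camera call takes 0.05 s, during which the arm holds its last target. There are 200 camera calls.

## Working session

There is one attempt and no reset: what is moved stays moved. The work goes in short steps, Python scripts to look and compute and a tool call to move; the robot and the scene stay as the last step left them, time stands still between calls to the robot, and variables do not carry over. Pictures are saved under pics/ and viewed, at most 10 in all, crops included, and the job is handed in when it is done.

Besides the shell and the picture viewer there is one more tool, called after "Request:" in YAML: its name, and indented under it one key for each argument. move_arm: Moves the arm, as the interface text tells. Its arguments: {"type":"object","properties":{"rows":{"type":"array","items":{"type":"array","items":{"type":"number"}}}},"required":["rows"]}

```bash
mkdir -p pics
cat > h.py <<'E'
import numpy as np,cv2
from scipy.spatial.transform import Rotation as R
from workcell import get_obs, optics, close_job, spotter, ctrl
def cal(n):
    c=optics.calibration(n); o=np.array(c["orientation"],float)
    Rm=R.from_rotvec(o).as_matrix() if o.size==3 else o
    return np.array(c["camera_matrix"]),np.array(c["xyz"],float),Rm
def ray(n,px):
    K,p,Rm=cal(n); return p,Rm@np.linalg.solve(K,[px[0],px[1],1.])
def atz(n,px,z):
    p,d=ray(n,px); return p+d*(z-p[2])/d[2]
def proj(n,X):
    K,p,Rm=cal(n); q=K@(Rm.T@(np.array(X,float)-p)); return q[:2]/q[2]
E
python3 - <<'E'
from h import *
a=[]
for n in("scene","side","wrist"):
    im=optics.get_image(n); cv2.imwrite(f"pics/{n}0.png",im); a.append(im)
    for l,z in(("dial_axis",86),("dial_tip",86),("start_top",55),("timer",48)):
        for r in spotter.find_in(n,l)[:2]: print(n,l,np.round(r["point"]),round(r["conf"],2),atz(n,r["point"],z).round(1))
    print(n,cal(n)[1],cal(n)[2][:,2].round(2))
cv2.imwrite("pics/two.png",cv2.resize(np.hstack(a[:2]),(800,300)))
print(get_obs())
E
```

```text
scene dial_axis [251. 210.] 0.77 [546.  -29.3  86. ]
scene dial_tip [247. 210.] 0.62 [539.9 -24.1  86. ]
scene dial_tip [219. 177.] 0.17 [555.3 101.2  86. ]
scene timer [269. 243.] 0.83 [ 535.7 -102.1   48. ]
scene timer [334. 292.] 0.57 [ 553.4 -274.3   48. ]
scene [ 192.6450266  -454.31406395  723.67450428] [ 0.45  0.53 -0.72]
side dial_axis [260. 211.] 0.65 [542.4 -53.5  86. ]
side dial_tip [256. 202.] 0.56 [553.3 -15.3  86. ]
side timer [274. 235.] 0.9 [ 548.1 -114.2   48. ]
side timer [272. 236.] 0.67 [ 543.4 -112.6   48. ]
side [ 191.02187988 -655.37412115  689.91348368] [ 0.4   0.69 -0.61]
wrist dial_axis [206. 174.] 0.75 [575.1   7.8  86. ]
wrist dial_axis [181. 283.] 0.3 [ 542.2 -113.2   86. ]
wrist dial_tip [202. 176.] 0.59 [571.    5.3  86. ]
wrist start_top [178. 283.] 0.71 [ 530.  -132.5   55. ]
wrist timer [218. 230.] 0.55 [579.9 -67.3  48. ]
wrist [626.02342679  74.26226373 384.81036162] [-0.   -0.27 -0.96]
{'t': 0.75, 'qpos': array([-1.89716085e-02,  4.23092897e-01,  1.62991523e+00,  1.17952105e-05,
        1.08860978e+00, -1.89419639e-02]), 'qvel': array([ 0.00132536,  0.00141172,  0.00103742, -0.00166653, -0.00054352,
        0.00049934]), 'joint_torque': array([-1.57753671e-03, -5.44474518e+01, -2.74023432e+01,  6.43944601e-02,
        1.67123240e-02,  8.90814931e-06]), 'ee_pos': array([6.24972285e+02, 4.72261038e-02, 2.22673504e+02]), 'orientation': array([-2.22146248e+00, -2.22138448e+00,  1.56846076e-05]), 'ft_force': array([-0.01534946,  1.08258864,  0.18109038]), 'moment': array([0.00127168, 0.01374786, 0.00385411]), 'grasp_force': 0.0, 'width': 87.89597015108085}
```

View pics/wrist0.png

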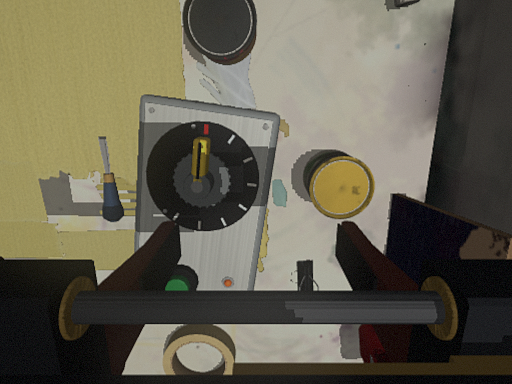

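View pics/scene0.png

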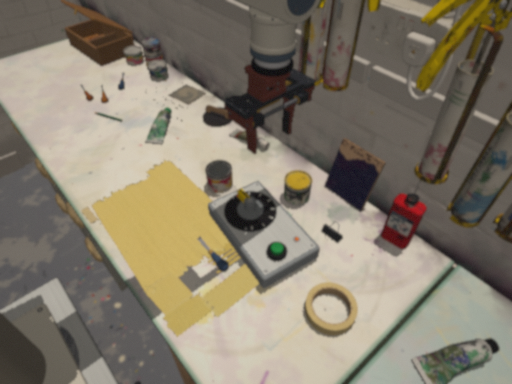

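Run:
```python
from h import *
im=cv2.imread("pics/wrist0.png")
K,p,Rm=cal("wrist")
# rectified top view at z: 0.5 mm/px, x 460..680, y -200..120
def top(z):
    W=lambda u,v:(460+u*.5,120-v*.5,z)
    q=[(0,0),(440,0),(440,640),(0,640)]
    M=cv2.getPerspectiveTransform(np.float32([proj("wrist",W(*a)) for a in q]),np.float32(q))
    return cv2.warpPerspective(im,M,(440,640))
t53,t86=top(53),top(86)
pl=np.hstack([t53[:480],t86[:480]])
cv2.imwrite("pics/top.png",pl[:,:800] if pl.shape[1]>800 else pl)
cv2.imwrite("pics/top.png",np.hstack([t53[:420,:390],t86[:420,:390]]))
g=(t53.max(2)<70).astype(np.uint8); g=cv2.morphologyEx(g,cv2.MORPH_OPEN,np.ones((5,5)))
cs,_=cv2.findContours(g,cv2.RETR_EXTERNAL,2)
for c in cs:
    if cv2.contourArea(c)>8000:
        (u,v),r=cv2.minEnclosingCircle(c); e=cv2.fitEllipse(cv2.convexHull(c)); print("disc",460+u/2,120-v/2,r/2, 460+e[0][0]/2,120-e[0][1]/2,np.array(e[1])/4)
h=cv2.cvtColor(t53,cv2.COLOR_BGR2HSV)
for name,m in(("red",((h[...,0]<8)|(h[...,0]>172))&(h[...,1]>130)&(h[...,2]>90)),("green",(abs(h[...,0].astype(int)-70)<15)&(h[...,1]>120))):
    n,_,s,c=cv2.connectedComponentsWithStats(m.astype(np.uint8))
    for i in range(1,n):
        if s[i,4]>40: print(name,s[i,4],460+c[i][0]/2,120-c[i][1]/2)
h=cv2.cvtColor(t86,cv2.COLOR_BGR2HSV)
m=(abs(h[...,0].astype(int)-26)<8)&(h[...,1]>140)
n,_,s,c=cv2.connectedComponentsWithStats(m.astype(np.uint8))
for i in range(1,n):
    if s[i,4]>200: print("yel",s[i],460+c[i][0]/2,120-c[i][1]/2)
```

```text
disc 565.5885543823242 -93.50677490234375 149.61122131347656 568.1133117675781 -94.341552734375 [121.67369843 145.80319214]
red 195 571.4820512820513 48.59487179487179
green 1457 527.449210706932 -136.44474948524368
yel [ 201  153   39   76 1932] 570.6689958592133 25.3100414078675
```

View pics/top.png

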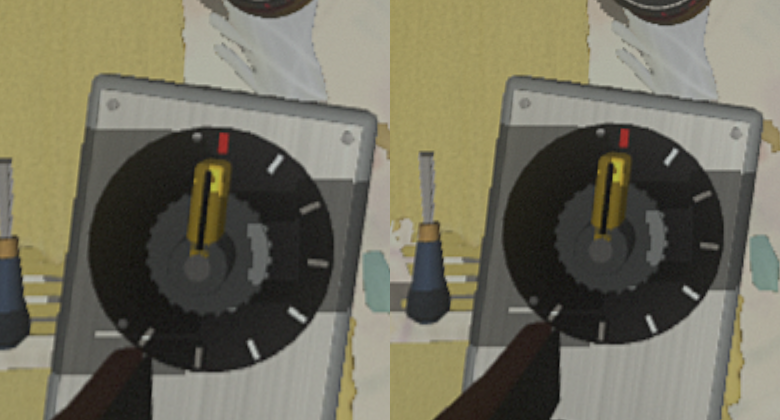

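Run:
```python
from h import *
for n,px in(("wrist",(395,195)),("wrist",(430,180)),("wrist",(455,20)),("wrist",(390,255))):
    for z in (0,120,200): print(n,px,z,atz(n,px,z).round())
# board in scene: base corners and top corners
for px in((328,180),(365,208),(342,142),(384,160)):print("scene",px,[atz("scene",px,z).round() for z in(0,120,160)])
for px in((327,211),(443,262)):print("wallbase",px,atz("scene",px,0).round())
X=(565,-5,86);print([ (n,proj(n,X).round()) for n in("scene","side")],[ (n,proj(n,(530,-132,60)).round()) for n in("scene","side")])
for n in("scene","side"):
    im=cv2.imread(f"pics/{n}0.png");h=cv2.cvtColor(im,cv2.COLOR_BGR2HSV)
    m=(abs(h[...,0].astype(int)-70)<12)&(h[...,1]>140)
    k,_,s,c=cv2.connectedComponentsWithStats(m.astype(np.uint8))
    for i in range(1,k):
        if s[i,4]>60:print(n,c[i].round(1),s[i],atz(n,c[i],57).round(1))
```

```text
wrist (395, 195) 0 [802. -39.   0.]
wrist (395, 195) 120 [747.  -4. 120.]
wrist (395, 195) 200 [710.  20. 200.]
wrist (430, 180) 0 [844. -19.   0.]
wrist (430, 180) 120 [776.  10. 120.]
wrist (430, 180) 200 [731.  29. 200.]
wrist (455, 20) 0 [844. 163.   0.]
wrist (455, 20) 120 [776. 135. 120.]
wrist (455, 20) 200 [731. 117. 200.]
wrist (390, 255) 0 [ 805. -124.    0.]
wrist (390, 255) 120 [749. -62. 120.]
wrist (390, 255) 200 [712. -21. 200.]
scene (328, 180) [array([822., -28.,   0.]), array([718., -98., 120.]), array([ 683., -122.,  160.])]
scene (365, 208) [array([ 817., -157.,    0.]), array([ 713., -206.,  120.]), array([ 679., -222.,  160.])]
scene (342, 142) [array([977.,  54.,   0.]), array([847., -30., 120.]), array([804., -58., 160.])]
scene (384, 160) [array([1005.,  -78.,    0.]), array([ 870., -140.,  120.]), array([ 825., -161.,  160.])]
wallbase (327, 211) [ 736. -100.    0.]
wallbase (443, 262) [ 819. -371.    0.]
[('scene', array([250., 200.])), ('side', array([258., 198.]))] [('scene', array([277., 249.])), ('side', array([272., 239.]))]
scene [276.6 248.4] [270 243  14  12 119] [ 533.3 -128.7   57. ]
```

Request:
move_arm:
  rows:
    - [1.9,-4.1,0,0,0]
    - [1.9,-4.1,0,0,0]
    - [0,0,0,-10.4,0]
    - [0,0,0,-10.4,0]
    - [0,0,0,-10.4,0]
    - [0,0,0,-10.4,0]
    - [0,0,0,-10.4,0]
    - [0,0,0,-10.4,0]
    - [0,0,0,-10.4,0]
    - [0,0,0,-10,0]

```text
t: 2.0
ee_pos: [543.0, 38.0, 222.8]
orientation: [0.188, 3.136, 0.0]
ft_force: [-0.1, -0.5, 0.6]
width: 0.5
grasp_force: 0.0
```

Request:
move_arm:
  rows:
    - [0,0,5,0,0]
    - [0,0,5,0,0]
    - [0,0,3,0,0]
    - [0,0,0,0,0]
    - [0,0,0,0,0]

```text
t: 2.62
ee_pos: [543.8, 38.1, 93.7]
orientation: [0.197, 3.134, 0.0]
ft_force: [-0.4, -0.5, 0.3]
width: 0.2
grasp_force: 0.0
```

```bash
cat >> h.py <<'E'
A=np.array([565.,-5])
def rel():
    o=get_obs(); Rm=R.from_rotvec(o["orientation"]).as_matrix(); v=o["ee_pos"][:2]-A
    ty=Rm[:2,1]; phi=np.degrees(np.arctan2(ty[0],ty[1])); w=ty; t=-Rm[:2,0]
    print("t",o["t"],"ee",o["ee_pos"].round(1),"phi tool",phi.round(1),"r",(v@w).round(1),"d",(-v@t).round(1),"F",o["ft_force"].round(1),"w",round(o["width"],1))
E
python3 - <<'E'
from h import *
rel()
im=optics.get_image("wrist"); cv2.imwrite("pics/w1.png",im)
a=optics.get_image("side"); K,p,Rm=cal("side")
u,v=proj("side",(565,-5,86)).astype(int); a=cv2.resize(a[v-60:v+60,u-60:u+60],(384,384),interpolation=2)
cv2.imwrite("pics/m1.png",cv2.resize(np.hstack([im[:,:],a]),(800,343)))
E
```

```text
t 2.625 ee [543.8  38.1  93.7] phi tool 7.2 r 40.1 d 26.4 F [-0.4 -0.5  0.3] w 0.2
```

View pics/m1.png

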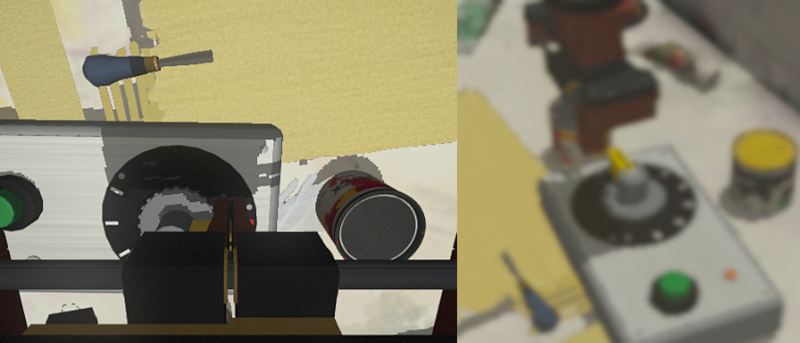

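Request:
move_arm:
  rows:
    - [0,0,1.3,0,0]
    - [0,0,1.2,0,0]
    - [-0.6,0,0,0,0]
    - [0,0,0,0,0]
    - [0,0,0,0,0]

```text
t: 3.35
ee_pos: [549.2, 37.3, 67.8]
orientation: [0.197, 3.135, 0.0]
ft_force: [0.3, -0.1, -0.3]
width: 0.5
grasp_force: 0.0
```

Request:
move_arm:
  rows:
    - [-0.2,0,0,0,0]
    - [0,0,0,0,0]
    - [-0.2,0,0,0,0]
    - [0,0,0,0,0]
    - [0,0,0,0,0]

```text
t: 3.98
ee_pos: [552.7, 36.9, 67.6]
orientation: [-0.197, -3.135, -0.0]
ft_force: [-1.2, 1.4, 1.6]
width: 0.2
grasp_force: 1.1
```

```bash
python3 -c "
from h import *
rel()"
```

```text
t 3.975 ee [552.7  36.9  67.6] phi tool 7.2 r 40.0 d 17.5 F [-1.2  1.4  1.6] w 0.2
```

Request:
move_arm:
  rows:
    - [-0.355,0.133,0,5,0]
    - [-0.355,0.133,0,5,0]
    - [-0.355,0.133,0,5,0]
    - [0,0,0,0,0]

```text
t: 4.47
ee_pos: [564.8, 38.3, 67.8]
orientation: [0.603, 3.082, 0.0]
ft_force: [-0.1, -0.1, -0.1]
width: 0.5
grasp_force: 0.0
```

```bash
python3 -c "
from h import *
rel()"
```

```text
t 4.475 ee [564.8  38.3  67.8] phi tool 22.1 r 40.1 d 16.5 F [-0.1 -0.1 -0.1] w 0.5
```

Request:
move_arm:
  rows:
    - [-0.355,0.133,0,5,0]
    - [0,0,0,0,0]
    - [0,0,0,0,0]
    - [0,0,0,0,0]

```text
t: 4.97
ee_pos: [567.8, 38.3, 67.7]
orientation: [-0.737, -3.054, 0.0]
ft_force: [-0.0, 0.2, 0.1]
width: 0.6
grasp_force: 0.0
```

Run:
```python
from h import *
rel()
im=optics.get_image("wrist"); a=optics.get_image("side")
u,v=proj("side",(565,-5,86)).astype(int); a=cv2.resize(a[v-60:v+60,u-60:u+60],(384,384),interpolation=2)
cv2.imwrite("pics/m2.png",cv2.resize(np.hstack([im,a]),(800,343)))
```

```text
t 4.975 ee [567.8  38.3  67.7] phi tool 27.1 r 39.8 d 17.2 F [-0.   0.2  0.1] w 0.6
```

View pics/m2.png

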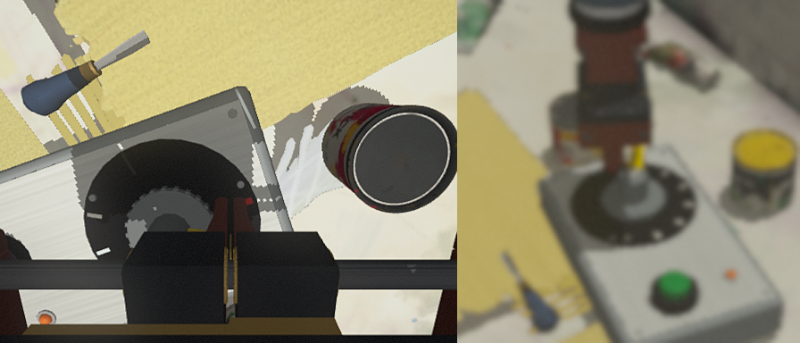

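Request:
move_arm:
  rows:
    - [-0.355,0.133,0,5,0]
    - [-0.355,0.133,0,5,0]
    - [-0.355,0.133,0,5,0]
    - [-0.355,0.133,0,5,0]
    - [0,0,0,0,0]
    - [0,0,0,0,0]

```text
t: 5.82
ee_pos: [582.2, 34.8, 67.6]
orientation: [-1.255, -2.88, 0.0]
ft_force: [-1.6, 1.3, 0.9]
width: 0.5
grasp_force: 1.1
```

Request:
move_arm:
  rows:
    - [-0.355,0.133,0,5,0]
    - [-0.21,0.082,0,3,0]
    - [0,0,0,0,0]
    - [0,0,0,0,0]
    - [0,0,0,0,0]

```text
t: 6.45
ee_pos: [587.8, 31.7, 67.7]
orientation: [1.454, 2.785, -0.0]
ft_force: [0.2, 0.0, -0.3]
width: -0.0
grasp_force: 0.0
```

Run:
```python
from h import *
rel()
a=optics.get_image("scene");b=optics.get_image("side")
f=lambda n,a:(lambda u,v:cv2.resize(a[v-45:v+45,u-45:u+45],(400,400),interpolation=2))(*proj(n,(565,-5,86)).astype(int))
cv2.imwrite("pics/m3.png",np.hstack([f("scene",a),f("side",b)]))
```

```text
t 6.45 ee [587.8  31.7  67.7] phi tool 55.1 r 39.7 d 17.1 F [ 0.2  0.  -0.3] w -0.0
```

View pics/m3.png

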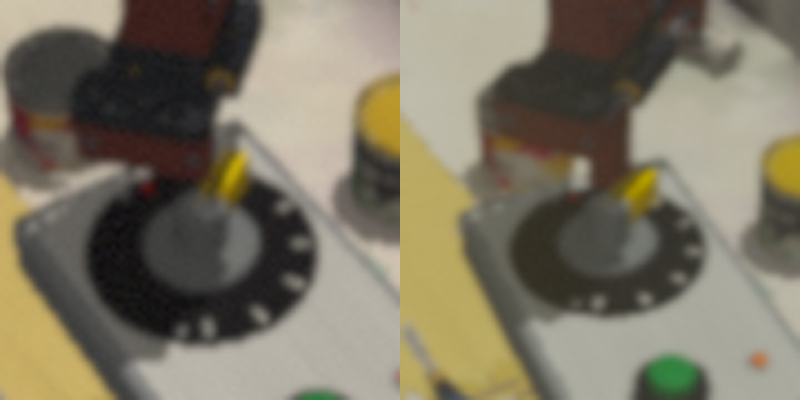

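Request:
move_arm:
  rows:
    - [-0.355,0.133,0,5,0]
    - [-0.355,0.133,0,5,0]
    - [-0.355,0.133,0,5,0]
    - [-0.355,0.133,0,5,0]
    - [-0.355,0.133,0,5,0]
    - [0,0,0,0,0]
    - [0,0,0,0,0]

```text
t: 7.42
ee_pos: [601.2, 18.5, 67.7]
orientation: [2.021, 2.405, -0.0]
ft_force: [-0.5, -0.0, -0.9]
width: 0.4
grasp_force: 0.0
```

Request:
move_arm:
  rows:
    - [-0.355,0.133,0,5,0]
    - [0,0,0,0,0]
    - [0,0,0,0,0]
    - [0,0,0,0,0]

```text
t: 7.92
ee_pos: [603.0, 15.3, 67.6]
orientation: [-2.125, -2.314, 0.0]
ft_force: [0.7, -0.9, -0.4]
width: 0.2
grasp_force: 0.0
```

Run:
```python
from h import *
rel()
```

```text
t 7.925 ee [603.   15.3  67.6] phi tool 85.1 r 39.6 d 17.0 F [ 0.7 -0.9 -0.4] w 0.2
```

Click 3 appears set (no load). Now click 4.

Request:
move_arm:
  rows:
    - [-0.355,0.133,0,5,0]
    - [-0.355,0.133,0,5,0]
    - [-0.355,0.133,0,5,0]
    - [-0.355,0.133,0,5,0]
    - [0,0,0,0,0]
    - [0,0,0,0,0]

```text
t: 8.68
ee_pos: [607.8, 1.2, 67.7]
orientation: [-2.494, -1.911, -0.0]
ft_force: [1.0, 2.8, 0.7]
width: 0.4
grasp_force: 1.4
```

Request:
move_arm:
  rows:
    - [-0.355,0.133,0,5,0]
    - [0,0,0,0,0]
    - [0,0,0,0,0]

```text
t: 9.05
ee_pos: [608.1, -3.0, 67.7]
orientation: [2.574, 1.8, -0.0]
ft_force: [-0.4, -0.1, 0.0]
width: 0.5
grasp_force: 0.0
```

Request:
move_arm:
  rows:
    - [-0.28,0.108,0,4,0]
    - [0,0,0,0,0]
    - [0,0,0,0,0]

```text
t: 9.43
ee_pos: [608.1, -5.9, 67.7]
orientation: [-2.636, -1.709, 0.0]
ft_force: [1.1, 0.0, -0.0]
width: 0.2
grasp_force: 0.0
```

Run:
```python
from h import *
rel()
a=optics.get_image("scene");b=optics.get_image("side")
f=lambda n,a:(lambda u,v:cv2.resize(a[v-45:v+45,u-45:u+45],(400,400),interpolation=2))(*proj(n,(565,-5,86)).astype(int))
cv2.imwrite("pics/m4.png",np.hstack([f("scene",a),f("side",b)]))
```

```text
t 9.425 ee [608.1  -5.9  67.7] phi tool 114.1 r 39.7 d 16.8 F [ 1.1  0.  -0. ] w 0.2
```

View pics/m4.png

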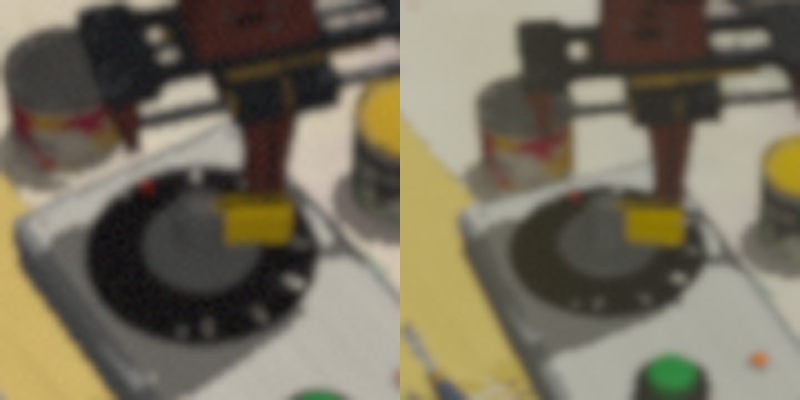

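Run:
```python
from h import *
for n in("scene","side"):
  c=proj(n,(565,-5,86)).astype(int)
  for k in(3,4,5):
    p=np.radians(7.2+30*k); print(n,k,[((proj(n,(565+r*np.sin(p),-5+r*np.cos(p),86))-c+45)*400/90).round() for r in(0,47)])
```

```text
scene 3 [array([201., 203.]), array([276., 166.])]
scene 4 [array([201., 203.]), array([292., 198.])]
scene 5 [array([201., 203.]), array([284., 233.])]
side 3 [array([203., 202.]), array([273., 182.])]
side 4 [array([203., 202.]), array([280., 207.])]
side 5 [array([203., 202.]), array([267., 231.])]
```

Request:
move_arm:
  rows:
    - [1.5,0,0,0,0]
    - [0,0,-5,0,0]
    - [0,0,-5,0,0]
    - [-4,-0.48,0,0,0]
    - [-4,-0.48,0,0,0]
    - [-4,-0.48,0,0,0]
    - [-4,-0.48,0,0,0]
    - [0,0,0,0,0]
    - [0,0,0,0,0]

```text
t: 10.65
ee_pos: [532.0, -129.7, 167.9]
orientation: [2.637, 1.706, 0.001]
ft_force: [0.2, -0.2, 0.5]
width: 0.7
grasp_force: 0.0
```

Run:
```python
from h import *
rel()
for n in("scene","side"):
    im=optics.get_image(n)
    c=proj(n,(548,-65,70)).astype(int); im=im[c[1]-50:c[1]+50,c[0]-50:c[0]+50]
    cv2.imwrite(f"pics/c_{n}.png",cv2.resize(im,(400,400),interpolation=2))
cv2.imwrite("pics/m5.png",np.hstack([cv2.imread(f"pics/c_{n}.png") for n in("scene","side")]))
```

```text
t 10.65 ee [ 532.  -129.7  167.9] phi tool 114.2 r 21.0 d -127.3 F [ 0.2 -0.2  0.5] w 0.7
```

View pics/m5.png

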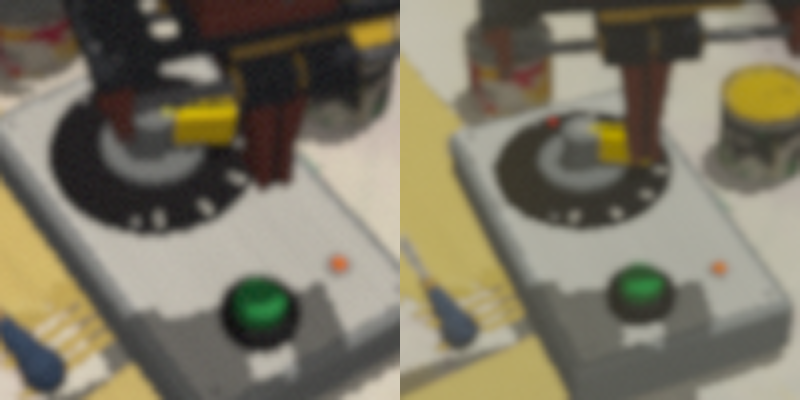

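Request:
move_arm:
  rows:
    - [-0.1,0,4.5,0,0]
    - [0,0,4.3,0,0]
    - [0,0,0,0,0]
    - [0,0,0.3,0,0]
    - [0,0,0,0,0]

```text
t: 11.38
ee_pos: [532.1, -131.2, 78.2]
orientation: [2.636, 1.706, 0.003]
ft_force: [0.4, -0.4, 0.3]
width: 0.4
grasp_force: 0.0
```

Request:
move_arm:
  rows:
    - [0,0,0.3,0,0]
    - [0,0,0,0,0]
    - [0,0,0.3,0,0]
    - [0,0,0,0,0]

```text
t: 11.88
ee_pos: [530.6, -131.2, 70.5]
orientation: [-2.637, -1.706, 0.0]
ft_force: [-0.0, 0.0, -0.4]
width: 0.8
grasp_force: 0.0
```

Request:
move_arm:
  rows:
    - [0,0,0.3,0,0]
    - [0,0,0,0,0]
    - [0,0,0,0,0]

```text
t: 12.25
ee_pos: [530.9, -131.2, 67.7]
orientation: [2.638, 1.706, 0.0]
ft_force: [0.1, 0.5, 2.1]
width: 0.5
grasp_force: 1.1
```

Request:
move_arm:
  rows:
    - [0,0,0.2,0,0]
    - [0,0,0,0,0]
    - [0,0,0,0,0]

```text
t: 12.62
ee_pos: [530.9, -131.2, 65.7]
orientation: [2.638, 1.706, 0.0]
ft_force: [-0.8, 0.5, 2.7]
width: 0.4
grasp_force: 1.6
```

Request:
move_arm:
  rows:
    - [0,0,0.2,0,0]
    - [0,0,0,0,0]
    - [0,0,0,0,0]

```text
t: 13.0
ee_pos: [530.9, -131.2, 64.3]
orientation: [2.637, 1.706, 0.0]
ft_force: [-2.7, -0.3, 10.4]
width: 0.3
grasp_force: 5.1
```

Request:
move_arm:
  rows:
    - [0,0,0.2,0,0]
    - [0,0,0,0,0]
    - [0,0,0,0,0]

```text
t: 13.38
ee_pos: [531.0, -131.2, 63.8]
orientation: [2.637, 1.706, 0.0]
ft_force: [-7.5, 1.7, 28.1]
width: 0.2
grasp_force: 14.0
```

Request:
move_arm:
  rows:
    - [0,0,-0.6,0,0]
    - [0,0,-3,0,0]
    - [0,0,-5,0,0]
    - [0,0,-3,0,0]
    - [0,0,0,0,0]
    - [0,0,0,0,0]
    - [0,0,0,0,0]
    - [0,0,0,0,0]

```text
t: 14.38
ee_pos: [530.2, -131.0, 176.5]
orientation: [-2.636, -1.706, 0.002]
ft_force: [0.3, 0.1, -0.3]
width: 0.6
grasp_force: 0.0
```

Run:
```python
from h import *
rel()
for n in("scene","side"):
    im=optics.get_image(n)
    c=proj(n,(548,-65,70)).astype(int); im=im[c[1]-50:c[1]+50,c[0]-50:c[0]+50]
    cv2.imwrite(f"pics/d_{n}.png",cv2.resize(im,(400,400),interpolation=2))
cv2.imwrite("pics/m6.png",np.hstack([cv2.imread(f"pics/d_{n}.png") for n in("scene","side")]))
```

```text
t 14.375 ee [ 530.2 -131.   176.5] phi tool 114.2 r 19.9 d -129.2 F [ 0.3  0.1 -0.3] w 0.6
```

View pics/m6.png

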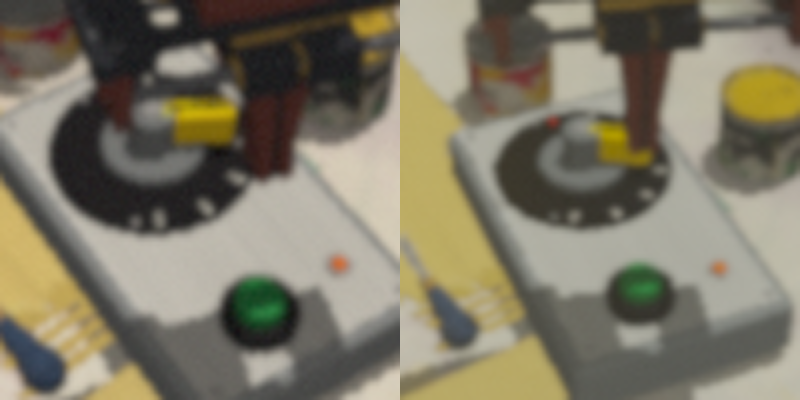

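```bash
python3 -c "
from h import *
print(close_job())"
```

```text
the job is handed in; nothing more can be done
None
```

I handed the job in at about 14.5 s of the 58 s. The dial rests in the fourth click, confirmed in the camera images. I pressed the start button to its stop, about 6 mm by position and force, and it came back out. The gripper was clear of everything at the end; `close_job()` returned no verdict, so I can't confirm it passed.

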